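Set the pressing board and ready the cordless iron

ROBOT

A 7-joint arm with a two-finger parallel gripper is mounted at the origin on the work surface. World frame = base frame: x ahead of the robot, y to its left, z up, the work surface at z = 0. Lengths are in m, angles in rad, forces in N, time in s.
With the tool pointing down it reaches from about 0.4 to 0.925 m from the base axis. Payload 4.1 kg.
Tool frame: the origin (TCP) lies on the centre line of the jaws, within the pads' length; the fingertips stand 11 mm ahead of it and the grasp point (between the pads) lies 8 mm behind it; z points along the fingers, y is the line along which they close (so a half turn about z gives the same grasp; the last joint's range is limited). The gripper opens to 85 mm and grips with 20 to 120 N. Pads are 22 mm wide; open, the fingers measure 114 mm over their backs; the gripper's body (76 mm by 85 mm) begins 54 mm behind the grasp point. The pads swing forward as they close: fully open they stand 13 mm farther back than shut.
Start: joints at [-1.436, 0.398, 0.045, 1.537, -0.019, 1.207, -0.051], TCP at [0.151, 0.632, 0.208] pointing down, gripper open.
Joint ranges: [-2.82, 2.82], [-0.49, 2.23], [-1.37, 1.46], [0, 2.46], [-1.36, 4.5], [0.23, 2], [-2.94, 2.94]. Speed limits (rad/s): [2.57, 2.57, 3.14, 3.14, 3.14, 3.14, 3.14].

INTERFACE

Orientations are given as a unit quaternion [x, y, z, w].
In Python, from cell import read_state, camera, camera_info, finish_job, look_for, landmark_of gives the robot as it stands.
- The arm moves only by the shell command python3 -m handwheel 'ROWS'. ROWS is a JSON object whose one key "moves" holds a list of rows, each an object with "claw": the finger opening in mm, from 0 to 85.4; "offset": the shift along the world's x, y, z in mm, a list of three; "twist": the turn about the world's z in units of 6 degrees (1.0 is 6 degrees). In form: {"moves": [{"claw": claw, "offset": [tx, ty, tz], "twist": twist}, ...]}. A call has 1 to 20 rows; each row shifts and turns the commanded pose from where the row before left it; what a row does not reach is not made up. A row lasts 1/10 s, in which the tool goes at most 50 mm and 8.59 degrees, less where a joint would pass 70% of its speed; a pose out of reach is approached as far as the arm can. A call with a gripper value outside its range is refused whole. The fingers move at their own pace and stop on an object; the grip force is fixed at half the most. Time passes only in rows, so rows that do not move let the fingers close. It gives the time, the measured TCP pose, the force, the opening and the grip force at its end, in the units of the state.
- read_state(): the state, without advancing time (a new reading comes with each control period).
- camera(name): name is "side" or "top" or "wrist"; returns (picture, depth): 384x512x3 uint8, red, green, blue; 384x512 float32, m along the optical axis (not along the pixel's ray), 0 where there is no reading.
- camera_info(name): a dict with "fx", "fy", "cx", "cy" (pixels), "R" (3x3) and "t" (3): a world point X has camera coordinates R X + t. Camera axes: x right, y down, z forward; pixel columns grow to the right and rows downward; lengths in m; the calibration is good to about 2 mm. A picture is of the moment at which its call begins: read the wrist's pose just before it. camera_info takes no time and is no camera call; for the wrist camera it gives the pose at the moment of the call.
- finish_job(): hands the job in; it is judged then, once.
Trained networks look in the newest picture that a camera, given by its name, has taken for a name from the list of things; names that differ only in an ending like _2 or _b are one class to them, and where a whole thing is asked for, a point or a joint stands for the part that bears it (a point fixed in the world has none). Each returns a list of dicts, best first, with "score" (0 to 1); they miss things now and then, are a little off and sometimes report something else, mostly with a low value. They report only what shows in the picture. A call takes as long as a camera call. They do not tell look-alikes from the thing itself.
- look_for(name, camera): "xyz" ([x, y, z] in m, in world coordinates, good to about 4 mm: the middle of the surface that is visible of it).
- landmark_of(name, camera): "xyz" ([x, y, z] in m, in world coordinates, good to about 4 mm: a listed point, or the origin of a listed thing).
The state is a dict: "time": time; "qpos": joint angles; "qvel": joint speeds; "effort": joint torques, N m; "eef_pos": TCP position; "eef_rot": TCP orientation; "force": force on the tool from outside, world axes, zero at the start; "ft_torque": the same for the moment, N m; "gripper_width": finger opening in m; "gripper_force": force on a finger pad.
Only numpy, scipy, OpenCV 4.12 (cv2) and the standard library are available. Lean on these libraries where they do the work, as an engineer would, in place of code of your own. Each camera call takes 0.05 s, during which the arm holds its last target. There are 200 camera calls.

TASK

Push the small wooden pressing board square and flush into the corner formed by the two raised stop rails, lying flat on the worktop. Then draw the cordless iron out of its charging dock, turn it level with its sole facing down, and finish while holding it still in the gripper about a hand's breadth above the middle of the board, never letting the iron touch the board. Leave the bottle, the cup and the brush alone.

Things in the scene. Friction and masses are not known exactly. Their poses are not given: they have to be found in the camera images.
- board: loose flat pressing board of pale wood, 130 (its x) x 200 (its y) x 22 mm (height), about 0.5 kg, lying on the worktop near the stop rails; origin at the centre of its underside
- board_corner (a point): bottom corner of the board at its far right (board frame x +65, y -100, z 0 mm), the one that belongs in the stop corner; axes as the board's
- stop: fixed corner stop of two dark wooden rails, each 22 mm wide and 26 mm high. The origin is the inner corner at worktop height. The far rail runs from there 240 mm along the stop's +y, its flat inner face at stop x = 0; the right rail runs 180 mm along the stop's -x, its inner face at stop y = 0. With the board home its origin lies at stop x -65, y +100 mm and its axes are parallel to the stop's
- iron: cordless iron, white and grey with a steel sole, 190 long x 84 wide x 105 mm high, about 0.7 kg (0.55 to 0.9). Origin at the centre of the sole's face; x points to the nose (at +95 mm), -x to the heel (at -95 mm), z from the sole up to the handle. It starts in the dock with its nose raised 35 degrees and pointing away from the robot
- iron_handle (a point): middle of the iron's handle bar, at iron x -14, y 0, z 93 mm, less than 10 mm along x from above the centre of mass; axes as the iron's. The bar runs along iron x, 104 mm long, 24 mm wide (y) and 24 mm tall (z 81 to 105); it stands on two posts 22 mm wide with 64 mm clear between them, and beneath it is open down to the body at z 45
- dock: fixed plastic charging dock; origin on the worktop 80 mm below the docked sole's centre, x level, to where the nose looks. The sole lies on a 35 degree slope between cheeks 18 mm tall, about 4 mm play a side; the heel sits 27 mm deep in a hooded pocket with 10 mm headroom: draw the iron 35 mm or more up along the slope (iron +x), barely clear of it, then it lifts away
- bottle: white plastic bottle standing on the worktop, 60 mm across, 170 mm tall, bystander; origin at the centre of its base
- cup: small white measuring cup, 64 mm across, 65 mm tall, bystander; origin at the centre of its base
- brush: wooden clothes brush, 150 x 48 mm, 36 mm high, standing on its dark bristles, bystander; origin at the centre of its underside, x along its length
There are look-alikes about, which are no part of the job. Of the things that look like the board, take the one that is nearest to the robot's base at the start. What is shaped like the iron but orange is not meant.

How it is judged:
On the way, in this order (a step that is already met when the one before it is completed fails the run):
1. the board lies flat, square and flush in the stop corner while the iron is still in its dock (x of board_corner in the frame of stop above -0.004 m and y of board_corner in the frame of stop below 0.004 m and angle between the x axis of board and the x axis of stop, either way round below 0.03 rad and height (world z) of board_corner below 0.004 m and distance of iron from where it was at the start of the episode below 0.02 m), for 0.2 s.
2. the iron is out of the dock, in the gripper and touching the dock no more (distance of iron from where it was at the start of the episode above 0.06 m and contact force between iron and dock below 0.05 N and contact force between iron and the fingers above 2 N), for 0.2 s.
At the end, for the whole second after the job is handed in: The board lies flat with its corner within 4 mm of both rails and square to them within 0.03 rad; the iron is held by the fingers alone, still, level within 0.14 rad with its sole down, the sole's centre 70 to 220 mm above the worktop and within 50 mm sideways of the board's middle (x of board_corner in the frame of stop above -0.004 m and y of board_corner in the frame of stop below 0.004 m and angle between the x axis of board and the x axis of stop, either way round below 0.03 rad and height (world z) of board_corner below 0.004 m and angle between board's own z axis and vertical below 0.03 rad and angle between iron's own z axis and vertical below 0.14 rad and height (world z) of iron between 0.07 and 0.22 m and horizontal distance between iron and board below 0.05 m and contact force between iron and the fingers above 2 N and contact force between iron and board below 0.05 N and contact force between iron and dock below 0.05 N and linear speed of iron below 0.03 m/s and angular speed of iron below 0.15 rad/s); the arm keeps its last pose, push and grip.
It fails at once if the iron touches the board (contact force between iron and board above 0.5 N).
It fails at once if the bottle, cup or brush is disturbed (distance of any of bottle, cup, brush from where it was at the start of the episode above 0.02 m).
It also fails if it takes over 64 s, if anything falls off the work surface, if the arm or the gripper's body presses on something with over 40 N, if the wrist force passes 120 N, or if a joint passes its speed limit or range.

## Working session

There is one attempt and no reset: what is moved stays moved. The work goes in short steps, Python scripts to look and compute and a shell command to move; the robot and the scene stay as the last step left them, time stands still between calls to the robot, and variables do not carry over. Pictures are saved under pics/ and viewed, at most 14 in all, crops included, and the job is handed in when it is done.

```bash
ls; mkdir -p pics; cat > h.py <<'E'
import numpy as np, cv2
from cell import *
def snap(n,f=None):
    I=camera_info(n); p,d=camera(n)
    if f: cv2.imwrite('pics/'+f,cv2.cvtColor(p,cv2.COLOR_RGB2BGR))
    return p,d,I
def proj(I,X):
    c=np.array(I['R'])@np.array(X)+np.array(I['t']); return round(I['fx']*c[0]/c[2]+I['cx']),round(I['fy']*c[1]/c[2]+I['cy'])
def cloud(d,I):
    v,u=np.mgrid[:d.shape[0],:d.shape[1]]
    c=np.stack([(u-I['cx'])*d/I['fx'],(v-I['cy'])*d/I['fy'],d],-1)
    W=(c-np.array(I['t']))@np.array(I['R']); W[d==0]=np.nan
    return W
E
python3 - <<'E'
from h import *
s=read_state(); print(s)
pp=[]
for n in('top','side'):
    p,d,I=snap(n); pp.append(p); np.savez(n,p=p,d=d)
    print(n,np.round(I['R'],2).tolist(),np.round(I['t'],3))
    for k in('board','board_corner','stop','iron','iron_handle','dock','bottle','cup','brush'):
        for r in landmark_of(k,n): print(k,np.round(r['xyz'],3),round(r['score'],2),proj(I,r['xyz']))
    cv2.imwrite(f'pics/{n}0.png',cv2.cvtColor(p,cv2.COLOR_RGB2BGR))
E
```

```text
pics
{'time': 0.0, 'qpos': array([-1.4359939 ,  0.39921167,  0.0449861 ,  1.53787583, -0.01871498,
        1.20688189, -0.05070426]), 'qvel': array([ 4.49206731e-05, -6.26625354e-04,  5.23756527e-04, -1.39915838e-04,
        5.40532613e-05, -1.40945970e-03,  5.46673369e-06]), 'effort': array([ 8.87360534e-05, -4.75146604e+01,  1.36457607e+00, -2.54211581e+01,
        1.15464130e-02,  9.73286515e-03, -1.91428633e-06]), 'eef_pos': array([0.15038308, 0.6316726 , 0.20725167]), 'eef_rot': array([ 1.16562291e-01,  9.93182902e-01, -9.75924322e-04, -6.23297622e-05]), 'force': array([ 0.7510918 , -0.78513002,  0.29365619]), 'ft_torque': array([0.02322304, 0.00632062, 0.00748541]), 'gripper_force': 0.0, 'gripper_width': 0.08533427800187213}
top [[0.01, -1.0, -0.0], [-0.99, -0.01, -0.11], [0.11, 0.0, -0.99]] [-0.004  0.553  1.488]
board [ 0.609 -0.507  0.001] 0.98 (409, 185)
board [ 0.556 -0.15   0.002] 0.97 (300, 199)
board [0.78  0.078 0.002] 0.43 (232, 132)
board_corner [ 0.554 -0.616 -0.002] 0.94 (442, 202)
board_corner [ 0.618 -0.245 -0.002] 0.68 (329, 181)
stop [ 0.673 -0.295  0.   ] 0.56
[... 601 characters left out ...]
26, -0.0], [-0.16, -0.58, -0.8], [0.21, 0.77, -0.6]] [-0.511  0.183  1.088]
board [ 0.557 -0.144 -0.   ] 0.97 (272, 250)
board [ 0.607 -0.509 -0.002] 0.92 (343, 361)
board_corner [ 0.617 -0.249  0.002] 0.6 (304, 272)
stop [ 0.674 -0.295 -0.001] 0.63 (329, 281)
stop [0.562 0.308 0.078] 0.58 (238, 152)
iron [0.264 0.276 0.043] 0.93 (161, 176)
iron [0.563 0.306 0.078] 0.85 (238, 153)
iron [ 0.572  0.308 -0.005] 0.26 (241, 170)
iron_handle [0.336 0.213 0.02 ] 0.92 (183, 188)
iron_handle [0.502 0.28  0.151] 0.91 (223, 141)
dock [ 0.568  0.307 -0.006] 0.61 (240, 170)
bottle [ 0.527  0.517 -0.002] 0.66 (220, 145)
cup [ 0.782  0.075 -0.   ] 0.65 (313, 195)
brush [ 0.329 -0.482  0.   ] 0.7 (219, 381)
```

View pics/top0.png

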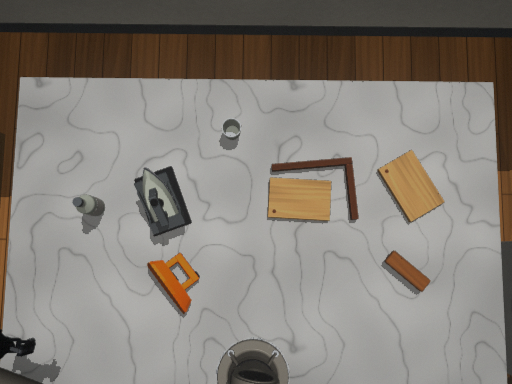

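View pics/side0.png

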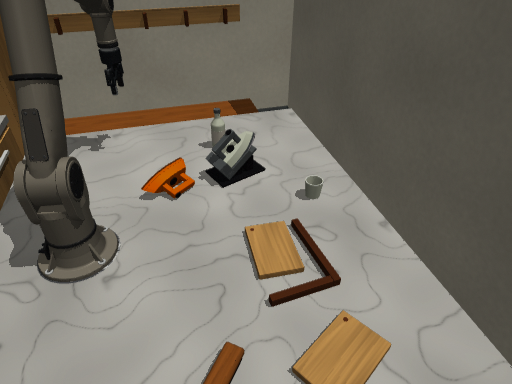

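Top: the pale boards are at (300,199) and (409,185). The first is nearer the base (0.58 m against 0.79 m), so it is the one I take. Irons: the white one in the black dock at (160,200) is the target; the orange one at (175,285) is not meant. Dark stop corner is near (352,162). Next I measure the edges and make one close crop.

```bash
python3 - <<'E'
from h import *
out=[]
def rect(W,m,name):
    P=W[m]; r=cv2.minAreaRect((P[:,:2]*1000).astype(np.float32)); print(name,m.sum(),np.round(r[0],1),np.round(r[1],1),round(r[2],2),'z',np.round(np.nanpercentile(P[:,2],[5,50,95]),4))
    print(np.round(cv2.boxPoints(r),1).tolist())
for n in('top','side'):
    z=np.load(n+'.npz'); p=z['p'].astype(int); I=camera_info(n); W=cloud(z['d'],I); x,y,h=W[...,0],W[...,1],W[...,2]
    print(n,'table z',np.nanmedian(h[(abs(x-.45)<.05)&(abs(y)<.1)]))
    hsv=cv2.cvtColor(z['p'],cv2.COLOR_RGB2HSV)
    reg=(x>.4)&(x<.75)&(y>-.34)&(y<.0)&(h>.012)&(h<.04)
    dark=p.sum(-1)<250
    er=lambda m:cv2.morphologyEx(m.astype(np.uint8),cv2.MORPH_OPEN,np.ones((2,2)))>0
    rect(W,er(reg&~dark),'board')
    rm=er(reg&dark); 
    # rails
    P=W[rm]; print('rail z',np.median(P[:,2]))
    far=P[(P[:,1]>-.27)&(P[:,0]>.62)]; far=far[far[:,0]>.62]; rt=P[(P[:,0]<.62)]
    for q,nm in((far,'far'),(rt,'right')):
        r=cv2.minAreaRect((q[:,:2]*1000).astype(np.float32)); print(nm,len(q),np.round(r[0],1),np.round(r[1],1),round(r[2],2)); print(np.round(cv2.boxPoints(r),1).tolist())
    # iron
    m=(x>.38)&(x<.75)&(y>.17)&(y<.43)&(h>.02)
    P=W[m]; print('iron hgt pct',np.round(np.percentile(P[:,2],[50,90,99,100]),3))
z=np.load('top.npz'); p=cv2.cvtColor(z['p'],cv2.COLOR_RGB2BGR)
a=cv2.resize(p[150:230,255:375],None,fx=4,fy=4,interpolation=2); b=cv2.resize(p[155:245,120:200],None,fx=3.556,fy=3.556,interpolation=2)
b=b[:320]
cv2.imwrite('pics/crop.png',np.hstack([a,b]))
E
```

```text
top table z 0.0003896489983074614
board 2433 [ 568.2 -156.7] [202.  127.3] 79.08 z [0.0147 0.022  0.0278]
[[486.5, -243.8000030517578], [611.5, -267.8999938964844], [649.7999877929688, -69.5999984741211], [524.7999877929688, -45.400001525878906]]
rail z nan
far 431 [ 665.9 -164.5] [ 18.8 212.7] 5.96
[[645.5, -59.70000076293945], [667.5999755859375, -271.20001220703125], [686.2999877929688, -269.20001220703125], [664.2999877929688, -57.70000076293945]]
right 281 [ 562.4 -205.4] [276.6 127.7] 86.11
[[489.3999938964844, -339.0], [616.7000122070312, -347.70001220703125], [635.5, -71.69999694824219], [508.1000061035156, -63.099998474121094]]
iron hgt pct [0.104 0.155 0.184 0.192]
side table z 0.0009204468927904477
board 2127 [ 605.9 -168. ] [244.  107.5] 53.44 z [0.0198 0.0228 0.0252]
[[490.0, -233.89999389648438], [576.4000244140625, -298.0], [721.7000122070312, -102.0], [635.4000244140625, -37.900001525878906]]
rail z nan
far 477 [ 651.9 -166.1] [ 66.1 207.2] 2.14
[[615.0, -63.900001525878906], [622.7000122070312, -270.8999938964844], [688.7999877929688, -268.3999938964844], [681.0999755859375, -61.400001525878906]]
right 565 [ 552.4 -197.8] [126.8 270.1] 1.88
[[484.6000061035156, -64.9000015258789], [493.5, -334.8999938964844], [620.2000122070312, -330.70001220703125], [611.4000244140625, -60.70000076293945]]
iron hgt pct [0.099 0.152 0.183 0.187]
```

View pics/crop.png

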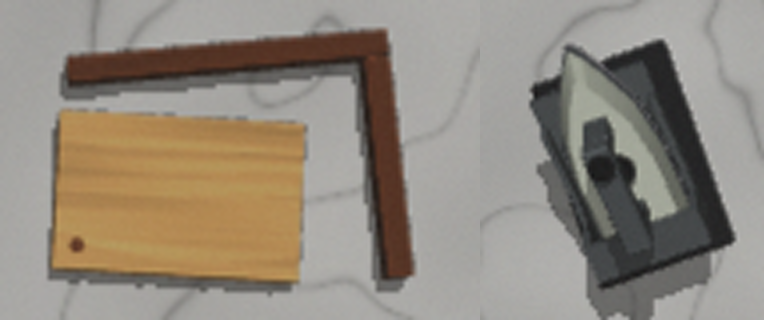

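The crop confirms both: the board is at crop (62,110)-(303,124)-(297,283)-(53,269), and the stop's inner corner is at (362,60). The white iron has its nose at (568,45) and its handle runs (597,120)-(632,245). I'll turn those into world positions.

```bash
python3 - <<'E'
from h import *
I=camera_info('top'); R=np.array(I['R']);t=np.array(I['t'])
def ray(u,v,z):
    d=R.T@np.array([(u-I['cx'])/I['fx'],(v-I['cy'])/I['fy'],1]); c=-R.T@t
    return (c+d*(z-c[2])/d[2])[:2]*1000
f=lambda x,y,z:ray(255+(x+.5)/4-.5,150+(y+.5)/4-.5,z)
g=lambda x,y,z:ray(120+(x-480+.5)/3.556-.5,155+(y+.5)/3.556-.5,z)
B=np.array([f(*q,.022) for q in((62,110),(303,124),(297,283),(53,269))]); print('board FL,FR,NR,NL',np.round(B,1).tolist(),'mid',B.mean(0).round(1))
ang=lambda v:np.degrees(np.arctan2(v[1],v[0])).round(2)
print('board y-axis ang-90',ang(B[0]-B[1])-90,ang(B[3]-B[2])-90,'x',ang(B[0]-B[3]),ang(B[1]-B[2]))
S=np.array([f(*q,.026) for q in((68,82),(362,60),(384,278))]); print('stop',np.round(S,1).tolist(),'yax',ang(S[0]-S[1])-90,'xax',ang(S[1]-S[2]))
D=np.array([g(*q,.0) for q in((665,40),(735,238),(600,285))]); print('dock z0',D.round(1).tolist(),ang(D[0]-D[1]))
z=np.load('top.npz');W=cloud(z['d'],I);zs=np.load('side.npz');Ws=cloud(zs['d'],camera_info('side'))
# handle bar: compare with iron model by plane: bar top = points high above the sole plane
from scipy.optimize import minimize
P=np.vstack([w[(w[...,0]>.4)&(w[...,0]<.72)&(w[...,1]>.18)&(w[...,1]<.42)&(w[...,2]>.03)] for w in(W,Ws)])
for yaw0 in range(5,40,5):pass
def loc(p,P):
    x,y,yaw=p; c,s=np.cos(yaw),np.sin(yaw); q=P-[x,y,.08]
    a=np.c_[c*q[:,0]+s*q[:,1],-s*q[:,0]+c*q[:,1],q[:,2]]; k,l=np.cos(np.radians(35)),np.sin(np.radians(35))
    return np.c_[k*a[:,0]+l*a[:,2],a[:,1],-l*a[:,0]+k*a[:,2]]
for yaw in np.radians([10,15,20,25]):
    L=loc([.565,.307,yaw],P); m=(L[:,2]>.075); b=L[m]
    print(np.degrees(yaw),m.sum(),b.mean(0).round(4),b.min(0).round(3),b.max(0).round(3),'slope y/x',np.polyfit(b[:,0],b[:,1],1).round(3))
E
```

```text
board FL,FR,NR,NL [[625.2, -50.2], [616.1, -245.5], [487.1, -240.0], [495.9, -44.1]] mid [ 556.1 -145. ]
board y-axis ang-90 -2.6500000000000057 -2.569999999999993 x -2.7 -2.44
stop [[647.5, -54.7], [668.6, -293.0], [491.7, -309.0]] yax 5.049999999999997 xax 5.18
dock z0 [[662.1, 274.5], [479.0, 204.4], [434.5, 326.6]] 20.93
10.0 569 [-0.0101 -0.0173  0.0999] [-0.068 -0.036  0.075] [0.041 0.004 0.112] slope y/x [ 0.158 -0.016]
14.999999999999998 572 [-0.0112 -0.0115  0.1005] [-0.068 -0.027  0.075] [0.04  0.006 0.113] slope y/x [ 0.09  -0.011]
20.0 576 [-0.0117 -0.0057  0.1008] [-0.068 -0.018  0.075] [0.04  0.011 0.113] slope y/x [ 0.021 -0.005]
25.0 576 [-0.0119  0.0002  0.1009] [-0.067 -0.014  0.076] [0.039 0.017 0.114] slope y/x [-0.047 -0.   ]
```

```bash
python3 -m handwheel '{"moves":[{"claw":60,"offset":[30,-38,9],"twist":1.03},{"claw":60,"offset":[30,-38,9],"twist":1.03},{"claw":60,"offset":[30,-38,9],"twist":1.03},{"claw":60,"offset":[30,-38,9],"twist":0},{"claw":60,"offset":[30,-38,9],"twist":0},{"claw":60,"offset":[30,-38,9],"twist":0},{"claw":60,"offset":[30,-38,9],"twist":0},{"claw":60,"offset":[30,-38,9],"twist":0},{"claw":60,"offset":[30,-38,9],"twist":0},{"claw":60,"offset":[30,-38,9],"twist":0}]}'
python3 -m handwheel '{"moves":[{"claw":60,"offset":[0,-40,0],"twist":0},{"claw":60,"offset":[0,-40,0],"twist":0},{"claw":60,"offset":[0,-40,0],"twist":0},{"claw":60,"offset":[0,-40,0],"twist":0},{"claw":60,"offset":[0,-40,0],"twist":0},{"claw":60,"offset":[0,-40,0],"twist":0},{"claw":60,"offset":[-5,-40,0],"twist":0},{"claw":60,"offset":[-5,-40,0],"twist":0},{"claw":60,"offset":[0,-40,0],"twist":0},{"claw":60,"offset":[0,-40,0],"twist":0},{"claw":60,"offset":[0,0,0],"twist":0}]}'
```

```text
time: 2.0
eef_pos: [0.4515, 0.2506, 0.2991]
eef_rot: [-0.045, 0.999, 0.0, 0.0]
force: [1.3, 1.2, -0.0]
gripper_width: 0.0601
gripper_force: 0.0
time: 3.1
eef_pos: [0.4393, -0.1541, 0.299]
eef_rot: [-0.04, 0.999, -0.001, 0.001]
force: [-0.6, 0.7, -1.9]
gripper_width: 0.0602
gripper_force: 0.0
```

```bash
python3 - <<'E'
from h import *
p,d,I=snap('wrist','w1.png'); np.savez('w1',p=p,d=d)
for k in('board','board_corner','stop'):
    for r in landmark_of(k,'wrist'): print(k,np.round(r['xyz'],4),round(r['score'],2),proj(I,r['xyz']))
print(np.array(I['R']).round(2).tolist(), np.round(I['t'],3))
import json; json.dump({k:np.array(v).tolist() for k,v in I.items()},open('w1.json','w'))
E
```

```text
board [ 5.569e-01 -1.464e-01 -1.000e-04] 0.86 (257, 225)
board [ 0.6028 -0.5058 -0.0024] 0.82 (17, 235)
board_corner [ 0.6168 -0.2452  0.0022] 0.71 (189, 257)
[[-0.08, 1.0, -0.0], [0.95, 0.08, 0.29], [0.29, 0.02, -0.96]] [ 0.188 -0.471  0.343]
```

View pics/w1.png

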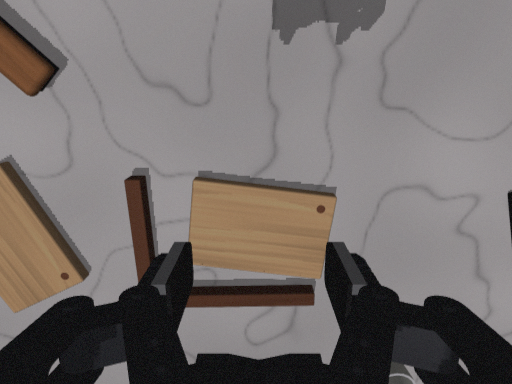

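```bash
python3 -m handwheel '{"moves":[{"claw":60,"offset":[0,0,-50],"twist":0},{"claw":60,"offset":[0,0,-50],"twist":0},{"claw":60,"offset":[0,0,-50],"twist":0},{"claw":60,"offset":[0,0,-50],"twist":0},{"claw":60,"offset":[0,0,-40],"twist":0},{"claw":60,"offset":[0,0,-30],"twist":0},{"claw":60,"offset":[0,0,-5],"twist":0},{"claw":60,"offset":[0,0,-4],"twist":0},{"claw":60,"offset":[0,0,-2],"twist":0},{"claw":60,"offset":[0,0,0],"twist":0}]}'
```

```text
time: 4.3
eef_pos: [0.442, -0.1475, 0.0186]
eef_rot: [-0.045, 0.999, 0.0, 0.001]
force: [0.0, 0.1, -0.0]
gripper_width: 0.06
gripper_force: 0.0
```

```bash
python3 -m handwheel '{"moves":[{"claw":60,"offset":[10,0.9,-2],"twist":0},{"claw":60,"offset":[10,0.9,-2],"twist":0},{"claw":60,"offset":[5,0.4,0],"twist":0},{"claw":60,"offset":[5,0.4,0],"twist":0},{"claw":60,"offset":[5,0.4,0],"twist":0},{"claw":60,"offset":[5,0.4,0],"twist":0}]}'
python3 -m handwheel '{"moves":[{"claw":60,"offset":[4,0.4,0],"twist":0},{"claw":60,"offset":[4,0.4,0],"twist":0},{"claw":60,"offset":[4,0.4,0],"twist":0},{"claw":60,"offset":[4,0.4,0],"twist":0},{"claw":60,"offset":[4,0.4,0],"twist":0}]}'
python3 - <<'E'
from h import *
p,d,I=snap('top','t2.png')
for k in('board','board_corner','stop'):
    for r in landmark_of(k,'top'): print(k,np.round(r['xyz'],4),round(r['score'],2),proj(I,r['xyz']))
p=cv2.cvtColor(p,cv2.COLOR_RGB2BGR)
cv2.imwrite('pics/c2.png',cv2.resize(p[150:230,255:375],None,fx=5,fy=5,interpolation=2))
E
```

```text
time: 4.9
eef_pos: [0.4809, -0.1443, 0.0133]
eef_rot: [-0.045, 0.999, 0.0, -0.0]
force: [-0.1, 0.1, -0.4]
gripper_width: 0.0603
gripper_force: 0.0
time: 5.4
eef_pos: [0.5009, -0.1422, 0.0134]
eef_rot: [-0.045, 0.999, 0.0, -0.0]
force: [-0.3, 0.3, -0.2]
gripper_width: 0.0599
gripper_force: 0.0
board [ 0.5524 -0.1472  0.0022] 0.84 (299, 200)
board [ 0.6074 -0.5058  0.0016] 0.77 (409, 185)
board_corner [ 0.5536 -0.6177 -0.0036] 0.94 (443, 202)
board_corner [ 6.165e-01 -2.463e-01  2.000e-04] 0.91 (330, 182)
stop [ 0.6708 -0.2924  0.0011] 0.74 (343, 165)
```

View pics/c2.png

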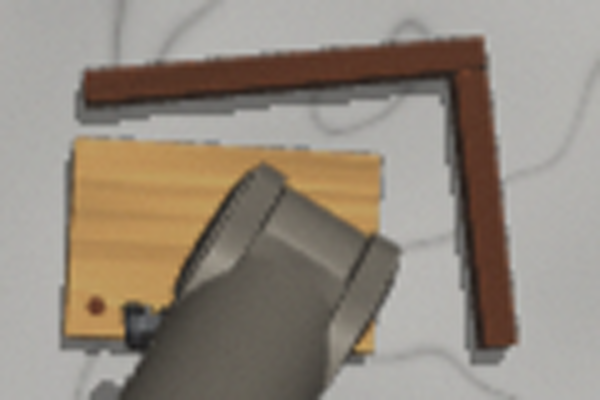

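The crop shows the board unmoved at (75,140)-(380,350), with a finger by its near edge at (145,325). I need to know how high the tips actually stand, so I'll look from the side.

```bash
python3 - <<'E'
from h import *
p,d,I=snap('side'); u,v=proj(I,read_state()['eef_pos']); print(u,v)
p=cv2.cvtColor(p,cv2.COLOR_RGB2BGR)
cv2.imwrite('pics/s2.png',cv2.resize(p[v-50:v+50,u-60:u+60],None,fx=6,fy=6,interpolation=2))
E
```

```text
254 250
```

View pics/s2.png

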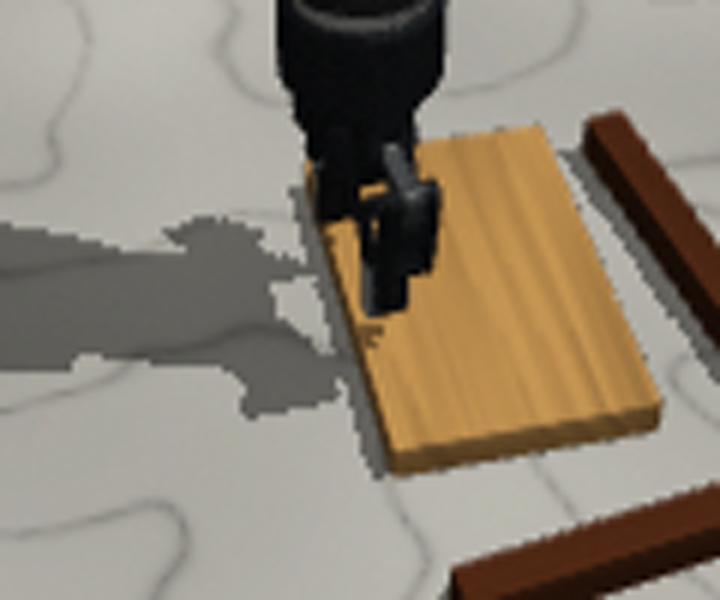

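The side view shows both tips hovering a few mm over the board at (385,300) and (335,200), so at this opening they stand higher than I assumed. I'll back off and find the worktop by touch.

```bash
python3 -m handwheel '{"moves":[{"claw":60,"offset":[-30,-3,4],"twist":0},{"claw":60,"offset":[-25,-2,0],"twist":0},{"claw":60,"offset":[0,0,-7],"twist":0},{"claw":60,"offset":[0,0,-5],"twist":0},{"claw":60,"offset":[0,0,-4],"twist":0},{"claw":60,"offset":[0,0,0],"twist":0}]}'
python3 - <<'E'
from h import *
s=read_state();print(s['eef_pos'],s['force'])
I=camera_info('wrist'); p,d=camera('wrist');W=cloud(d,I)
# fingers in tool frame: nearest points
from scipy.spatial.transform import Rotation as R
L=R.from_quat(s['eef_rot']).inv().apply((W-s['eef_pos']).reshape(-1,3)).reshape(W.shape)
m=(abs(L[...,0])<.03)&(abs(L[...,1])<.075)&(W[...,2]>.006)
for sg in(1,-1):
    q=L[m&(L[...,1]*sg>.025)&(L[...,1]*sg<.06)]; print(len(q),'tool xyz max',np.nanpercentile(q,98,axis=0).round(4),'min',np.nanpercentile(q,2,axis=0).round(4))
E
```

```text
time: 6.25
eef_pos: [0.4461, -0.1471, 0.0008]
eef_rot: [-0.045, 0.999, -0.0, -0.0]
force: [0.5, 0.2, 0.4]
gripper_width: 0.06
gripper_force: 0.0
[ 0.44608853 -0.14708216  0.00080483] [0.48808831 0.16890309 0.39849671]
12786 tool xyz max [ 0.0173  0.0591 -0.0368] min [-0.0086  0.0259 -0.1075]
12894 tool xyz max [ 0.0172 -0.0259 -0.0367] min [-0.0085 -0.0591 -0.1062]
```

```bash
for z in 1; do python3 -m handwheel '{"moves":[{"claw":60,"offset":[0,0,-4],"twist":0},{"claw":60,"offset":[0,0,-3],"twist":0},{"claw":60,"offset":[0,0,0],"twist":0}]}'; done
python3 -m handwheel '{"moves":[{"claw":60,"offset":[0,0,-2],"twist":0},{"claw":60,"offset":[0,0,-1],"twist":0},{"claw":60,"offset":[0,0,0],"twist":0}]}'
```

```text
time: 6.6
eef_pos: [0.4453, -0.1471, -0.0061]
eef_rot: [-0.045, 0.999, 0.0, -0.0]
force: [-1.0, 0.4, 0.2]
gripper_width: 0.0601
gripper_force: 0.0
time: 6.9
eef_pos: [0.4455, -0.1472, -0.0087]
eef_rot: [-0.045, 0.999, 0.0, -0.0]
force: [-0.3, 0.2, 0.8]
gripper_width: 0.0601
gripper_force: 0.0
```

```bash
python3 -m handwheel '{"moves":[{"claw":60,"offset":[10,0.9,0],"twist":0},{"claw":60,"offset":[10,0.9,0],"twist":0},{"claw":60,"offset":[5,0.4,0],"twist":0},{"claw":60,"offset":[5,0.4,0],"twist":0},{"claw":60,"offset":[5,0.4,0],"twist":0},{"claw":60,"offset":[5,0.4,0],"twist":0}]}'
python3 -m handwheel '{"moves":[{"claw":60,"offset":[4,0.4,0],"twist":0},{"claw":60,"offset":[4,0.4,0],"twist":0},{"claw":60,"offset":[4,0.4,0],"twist":0}]}'
python3 - <<'E'
from h import *
p,d,I=snap('top')
for k in('board','board_corner','stop'):
    for r in landmark_of(k,'top'): print(k,np.round(r['xyz'],4),round(r['score'],2),proj(I,r['xyz']))
E
```

```text
time: 7.5
eef_pos: [0.4839, -0.1442, -0.009]
eef_rot: [-0.044, 0.999, 0.0, -0.002]
force: [-4.3, -0.2, 3.8]
gripper_width: 0.0602
gripper_force: 3.0
time: 7.8
eef_pos: [0.4975, -0.1427, -0.0088]
eef_rot: [-0.045, 0.999, 0.0, -0.0]
force: [-3.1, -0.7, 1.3]
gripper_width: 0.06
gripper_force: 1.4
board [ 0.5743 -0.1396  0.0007] 0.75 (297, 194)
board [ 0.6045 -0.5032  0.0009] 0.71 (408, 186)
board_corner [ 0.5564 -0.616  -0.0018] 0.72 (443, 201)
board_corner [ 0.6409 -0.2385  0.0015] 0.64 (327, 174)
stop [ 0.6689 -0.2944 -0.0008] 0.93 (344, 166)
```

```bash
python3 -m handwheel '{"moves":[{"claw":60,"offset":[4,0.4,0],"twist":0},{"claw":60,"offset":[4,0.4,0],"twist":0},{"claw":60,"offset":[3,0.3,0],"twist":0}]}'
python3 -m handwheel '{"moves":[{"claw":60,"offset":[2,0.2,0],"twist":0},{"claw":60,"offset":[2,0.2,0],"twist":0}]}'
python3 -m handwheel '{"moves":[{"claw":60,"offset":[2,0.2,0],"twist":0},{"claw":60,"offset":[0,0,0],"twist":0}]}'
```

```text
time: 8.3
eef_pos: [0.5087, -0.1417, -0.0087]
eef_rot: [-0.045, 0.999, 0.0, -0.0]
force: [-4.3, -1.5, 1.3]
gripper_width: 0.0599
gripper_force: 1.7
time: 8.5
eef_pos: [0.5119, -0.1414, -0.0088]
eef_rot: [-0.045, 0.999, 0.0, -0.001]
force: [-6.3, -2.4, 3.8]
gripper_width: 0.0601
gripper_force: 3.5
time: 8.7
eef_pos: [0.513, -0.1419, -0.0088]
eef_rot: [-0.044, 0.999, -0.0, -0.001]
force: [-5.9, -2.5, 3.6]
gripper_width: 0.0602
gripper_force: 3.5
```

```bash
python3 -m handwheel '{"moves":[{"claw":60,"offset":[2,0.2,0],"twist":0},{"claw":60,"offset":[0,0,0],"twist":0}]}'
python3 -m handwheel '{"moves":[{"claw":60,"offset":[2,0.2,0],"twist":0},{"claw":60,"offset":[0,0,0],"twist":0}]}'
python3 - <<'E'
from h import *
p,d,I=snap('top')
for k in('board','board_corner','stop'):
    for r in landmark_of(k,'top'): print(k,np.round(r['xyz'],4),round(r['score'],2),proj(I,r['xyz']))
E
```

```text
time: 8.9
eef_pos: [0.5142, -0.1422, -0.0089]
eef_rot: [-0.044, 0.999, -0.0, -0.002]
force: [-7.4, -3.6, 4.6]
gripper_width: 0.0602
gripper_force: 4.4
time: 9.1
eef_pos: [0.5143, -0.1422, -0.009]
eef_rot: [-0.044, 0.999, 0.0, -0.004]
force: [-10.6, -3.2, 8.8]
gripper_width: 0.0601
gripper_force: 7.0
board [ 0.588  -0.1359  0.0017] 0.79 (296, 190)
board_corner [ 6.619e-01 -2.296e-01 -3.000e-04] 0.89 (324, 168)
board_corner [ 0.5535 -0.6191 -0.0022] 0.82 (443, 202)
board_corner [ 0.5848 -0.1377  0.0009] 0.47 (296, 191)
stop [ 0.6715 -0.2945  0.0024] 0.63 (344, 165)
```

```bash
python3 -m handwheel '{"moves":[{"claw":60,"offset":[-15,-1,0],"twist":0},{"claw":60,"offset":[-15,-1,20],"twist":0},{"claw":60,"offset":[0,0,40],"twist":0}]}'
python3 -c "
from cell import *;print(read_state()['qpos'].round(2))"
```

```text
time: 9.6
eef_pos: [0.4854, -0.1415, 0.0497]
eef_rot: [-0.045, 0.999, 0.001, -0.003]
force: [1.0, 0.6, -0.6]
gripper_width: 0.0603
gripper_force: 0.0
[-0.33  0.4   0.64  2.04 -0.33  0.8   2.17]
```

```bash
python3 -m handwheel '{"moves":[{"claw":60,"offset":[0,12,5],"twist":-1.25},{"claw":60,"offset":[0,12,5],"twist":-1.25},{"claw":60,"offset":[8,12,0],"twist":-1.25},{"claw":60,"offset":[8,12,0],"twist":-1.25},{"claw":60,"offset":[8,12,0],"twist":-1.25},{"claw":60,"offset":[8,12,0],"twist":-1.25},{"claw":60,"offset":[8,12,0],"twist":-1.25},{"claw":60,"offset":[8,12,0],"twist":-1.25},{"claw":60,"offset":[8,12,0],"twist":-1.25},{"claw":60,"offset":[10,12,0],"twist":-1.25},{"claw":60,"offset":[13,12,0],"twist":-1.25},{"claw":60,"offset":[13,9,0],"twist":-1.25},{"claw":60,"offset":[0,0,0],"twist":0}]}'
python3 -m handwheel '{"moves":[{"claw":60,"offset":[0,0,-30],"twist":0},{"claw":60,"offset":[0,0,-25],"twist":0},{"claw":60,"offset":[0,0,-9],"twist":0},{"claw":60,"offset":[0,0,-3],"twist":0},{"claw":60,"offset":[0,0,0],"twist":0}]}'
```

```text
time: 10.9
eef_pos: [0.5837, 0.0016, 0.0612]
eef_rot: [0.672, 0.74, 0.001, 0.001]
force: [-0.4, 0.4, 0.2]
gripper_width: 0.0601
gripper_force: 0.0
time: 11.4
eef_pos: [0.581, -0.0018, -0.0051]
eef_rot: [0.674, 0.738, 0.0, 0.0]
force: [0.3, 0.2, -0.1]
gripper_width: 0.0604
gripper_force: 0.0
```

```bash
python3 -m handwheel '{"moves":[{"claw":60,"offset":[0,-10,-4],"twist":0},{"claw":60,"offset":[0.5,-10,0],"twist":0},{"claw":60,"offset":[0.4,-4,0],"twist":0},{"claw":60,"offset":[0.4,-4,0],"twist":0},{"claw":60,"offset":[0.4,-4,0],"twist":0},{"claw":60,"offset":[0.4,-4,0],"twist":0}]}'
python3 -m handwheel '{"moves":[{"claw":60,"offset":[0.4,-5,0],"twist":0},{"claw":60,"offset":[0.4,-5,0],"twist":0},{"claw":60,"offset":[0.4,-5,0],"twist":0},{"claw":60,"offset":[0.4,-5,0],"twist":0},{"claw":60,"offset":[0.4,-5,0],"twist":0}]}'
python3 -m handwheel '{"moves":[{"claw":60,"offset":[0.4,-5,0],"twist":0},{"claw":60,"offset":[0.4,-5,0],"twist":0}]}'
python3 - <<'E'
from h import *
p,d,I=snap('top')
for k in('board','board_corner','stop'):
    for r in landmark_of(k,'top'): print(k,np.round(r['xyz'],4),round(r['score'],2),proj(I,r['xyz']))
E
```

```text
time: 12.0
eef_pos: [0.5824, -0.0364, -0.0097]
eef_rot: [0.674, 0.739, 0.001, -0.001]
force: [-2.1, 4.8, 2.9]
gripper_width: 0.0596
gripper_force: 2.5
time: 12.5
eef_pos: [0.5849, -0.063, -0.0097]
eef_rot: [0.675, 0.738, 0.0, 0.0]
force: [-0.6, 3.7, 0.8]
gripper_width: 0.0599
gripper_force: 1.8
time: 12.7
eef_pos: [0.5857, -0.0734, -0.0096]
eef_rot: [0.675, 0.738, -0.0, 0.0]
force: [-0.1, 2.6, 1.3]
gripper_width: 0.0602
gripper_force: 1.6
board [ 6.063e-01 -5.041e-01 -1.000e-04] 0.71 (408, 186)
board [ 0.5939 -0.1852  0.0007] 0.67 (311, 188)
board [0.5217 0.5164 0.0008] 0.32 (96, 207)
board_corner [ 0.554  -0.615  -0.0039] 0.85 (442, 202)
board_corner [ 0.6654 -0.273   0.001 ] 0.84 (338, 167)
board_corner [ 0.332  -0.4873  0.0018] 0.53 (405, 270)
stop [ 6.729e-01 -2.932e-01  4.000e-04] 0.75 (344, 165)
```

```bash
python3 -m handwheel '{"moves":[{"claw":60,"offset":[0.4,-4,0],"twist":0},{"claw":60,"offset":[0.4,-4,0],"twist":0},{"claw":60,"offset":[0.2,-3,0],"twist":0}]}'
python3 -m handwheel '{"moves":[{"claw":60,"offset":[0.2,-2,0],"twist":0},{"claw":60,"offset":[0.2,-2,0],"twist":0}]}'
python3 -m handwheel '{"moves":[{"claw":60,"offset":[0.2,-2,0],"twist":0},{"claw":60,"offset":[0.2,-1,0],"twist":0},{"claw":60,"offset":[0,0,0],"twist":0}]}'
```

```text
time: 13.2
eef_pos: [0.5866, -0.0833, -0.0097]
eef_rot: [0.674, 0.738, 0.0, -0.0]
force: [-1.0, 3.0, 1.0]
gripper_width: 0.0598
gripper_force: 1.5
time: 13.4
eef_pos: [0.5868, -0.0874, -0.0097]
eef_rot: [0.675, 0.738, 0.0, -0.0]
force: [-0.4, 2.6, 1.1]
gripper_width: 0.0599
gripper_force: 1.6
time: 13.7
eef_pos: [0.587, -0.0899, -0.0097]
eef_rot: [0.675, 0.738, 0.0, -0.001]
force: [-1.4, 4.8, 2.6]
gripper_width: 0.0602
gripper_force: 2.3
```

```bash
python3 -m handwheel '{"moves":[{"claw":60,"offset":[0.2,-2,0],"twist":0},{"claw":60,"offset":[0,0,0],"twist":0}]}'
python3 -m handwheel '{"moves":[{"claw":60,"offset":[0.2,-2,0],"twist":0},{"claw":60,"offset":[0,0,0],"twist":0}]}'
python3 - <<'E'
from h import *
p,d,I=snap('top')
for k in('board','board_corner','stop'):
    for r in landmark_of(k,'top'): print(k,np.round(r['xyz'],4),round(r['score'],2),proj(I,r['xyz']))
p=cv2.cvtColor(p,cv2.COLOR_RGB2BGR)
cv2.imwrite('pics/c3.png',cv2.resize(p[150:230,265:375],None,fx=7,fy=7,interpolation=2))
E
```

```text
time: 13.9
eef_pos: [0.5871, -0.09, -0.0098]
eef_rot: [0.674, 0.738, 0.001, -0.002]
force: [-1.0, 7.8, 3.7]
gripper_width: 0.0598
gripper_force: 3.9
time: 14.1
eef_pos: [0.587, -0.09, -0.0099]
eef_rot: [0.674, 0.739, 0.002, -0.004]
force: [-2.6, 10.9, 6.0]
gripper_width: 0.06
gripper_force: 5.5
board [ 0.5976 -0.2042  0.0039] 0.9 (317, 187)
board [ 0.6079 -0.5045  0.0023] 0.56 (408, 185)
board_corner [ 0.555  -0.6167 -0.003 ] 0.94 (443, 202)
board_corner [ 0.6688 -0.2914  0.002 ] 0.81 (343, 166)
stop [ 0.6716 -0.2919 -0.0015] 0.91 (343, 165)
```

View pics/c3.png

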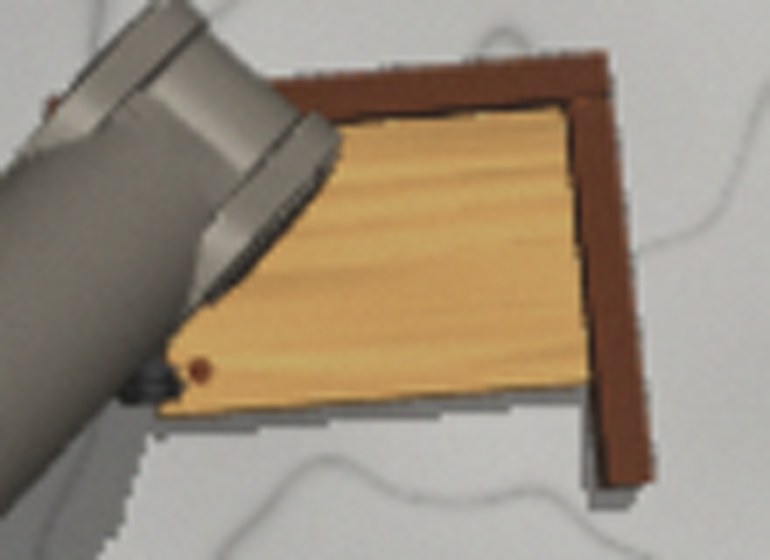

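The board is seated against both rails to within a thin dark line (far side (350-560,115), right side (572,150)). I'll push the near face once more to take up any gap there.

```bash
python3 -m handwheel '{"moves":[{"claw":60,"offset":[-1,12,0],"twist":0},{"claw":60,"offset":[0,8,25],"twist":0},{"claw":60,"offset":[0,0,40],"twist":0},{"claw":60,"offset":[-10,-10,0],"twist":1.25},{"claw":60,"offset":[-10,-12,0],"twist":1.25},{"claw":60,"offset":[-10,-12,0],"twist":1.25},{"claw":60,"offset":[-10,-12,0],"twist":1.25},{"claw":60,"offset":[-10,-12,0],"twist":1.25},{"claw":60,"offset":[-10,-12,0],"twist":1.25},{"claw":60,"offset":[-10,-12,0],"twist":1.25},{"claw":60,"offset":[-10,-12,0],"twist":1.25},{"claw":60,"offset":[-10,-12,0],"twist":1.25},{"claw":60,"offset":[0,-12,0],"twist":1.25},{"claw":60,"offset":[0,-12,0],"twist":1.25},{"claw":60,"offset":[0,-8,0],"twist":1.25},{"claw":60,"offset":[0,0,0],"twist":0}]}'
```

```text
time: 15.9
eef_pos: [0.4962, -0.2158, 0.0557]
eef_rot: [-0.043, 0.999, -0.002, 0.001]
force: [-0.1, -0.9, -0.6]
gripper_width: 0.0596
gripper_force: 0.0
```

```bash
python3 -m handwheel '{"moves":[{"claw":60,"offset":[-3,3,-30],"twist":0},{"claw":60,"offset":[0,0,-25],"twist":0},{"claw":60,"offset":[0,0,-9],"twist":0},{"claw":60,"offset":[0,0,0],"twist":0},{"claw":60,"offset":[8,0.8,0],"twist":0},{"claw":60,"offset":[6,0.6,0],"twist":0},{"claw":60,"offset":[4,0.3,0],"twist":0}]}'
python3 -m handwheel '{"moves":[{"claw":60,"offset":[2,0.2,0],"twist":0},{"claw":60,"offset":[2,0.2,0],"twist":0},{"claw":60,"offset":[2,0.2,0],"twist":0}]}'
python3 -m handwheel '{"moves":[{"claw":60,"offset":[2,0.2,0],"twist":0},{"claw":60,"offset":[0,0,0],"twist":0}]}'
```

```text
time: 16.6
eef_pos: [0.5139, -0.208, -0.0075]
eef_rot: [-0.045, 0.999, -0.0, 0.001]
force: [0.8, -0.0, -0.8]
gripper_width: 0.0603
gripper_force: 0.0
time: 16.9
eef_pos: [0.5177, -0.2073, -0.0085]
eef_rot: [-0.045, 0.999, 0.0, 0.0]
force: [0.5, 0.3, 0.2]
gripper_width: 0.0597
gripper_force: 0.0
time: 17.1
eef_pos: [0.5199, -0.207, -0.0086]
eef_rot: [-0.045, 0.999, 0.0, 0.0]
force: [-0.2, -0.5, -0.2]
gripper_width: 0.06
gripper_force: 0.0
```

```bash
python3 -m handwheel '{"moves":[{"claw":60,"offset":[2,0.2,0],"twist":0},{"claw":60,"offset":[2,0.2,0],"twist":0}]}'
python3 -m handwheel '{"moves":[{"claw":60,"offset":[2,0.2,0],"twist":0},{"claw":60,"offset":[0,0,0],"twist":0}]}'
python3 -m handwheel '{"moves":[{"claw":60,"offset":[2,0.2,0],"twist":0},{"claw":60,"offset":[0,0,0],"twist":0}]}'
```

```text
time: 17.3
eef_pos: [0.5215, -0.2068, -0.0089]
eef_rot: [-0.045, 0.999, 0.001, -0.002]
force: [-6.8, -0.8, 5.1]
gripper_width: 0.06
gripper_force: 4.1
time: 17.5
eef_pos: [0.5218, -0.2072, -0.0092]
eef_rot: [-0.044, 0.999, 0.001, -0.003]
force: [-7.1, -1.0, 4.1]
gripper_width: 0.0602
gripper_force: 4.7
time: 17.7
eef_pos: [0.5217, -0.2069, -0.01]
eef_rot: [-0.045, 0.999, 0.001, -0.005]
force: [-8.8, -1.9, 1.9]
gripper_width: 0.0596
gripper_force: 4.4
```

```bash
python3 -m handwheel '{"moves":[{"claw":60,"offset":[-15,-1,0],"twist":0},{"claw":60,"offset":[-15,-1,30],"twist":0},{"claw":60,"offset":[0,0,50],"twist":0},{"claw":80,"offset":[0,30,50],"twist":0},{"claw":80,"offset":[0,40,30],"twist":0},{"claw":80,"offset":[-5,40,30],"twist":0},{"claw":80,"offset":[-10,40,30],"twist":0},{"claw":80,"offset":[-10,40,30],"twist":0.7},{"claw":80,"offset":[-10,40,20],"twist":1},{"claw":80,"offset":[-10,40,0],"twist":1},{"claw":80,"offset":[-10,40,0],"twist":0},{"claw":80,"offset":[-10,40,0],"twist":0},{"claw":80,"offset":[-10,40,0],"twist":0},{"claw":80,"offset":[0,40,0],"twist":0},{"claw":80,"offset":[0,30,0],"twist":0},{"claw":80,"offset":[0,0,0],"twist":0}]}'
cat > fit.py <<'E'
from h import *
def loc(p,P):
    x,y,z,yaw=p; c,s=np.cos(yaw),np.sin(yaw); q=P-[x,y,z]
    a=np.c_[c*q[:,0]+s*q[:,1],-s*q[:,0]+c*q[:,1],q[:,2]]; k,l=np.cos(np.radians(35)),np.sin(np.radians(35))
    return np.c_[k*a[:,0]+l*a[:,2],a[:,1],-l*a[:,0]+k*a[:,2]]
E
python3 - <<'E'
from fit import *
s=read_state(); print(s['eef_pos'],s['qpos'].round(2))
ims=[]
for n in('top','side','wrist'):
    p,d,I=snap(n); W=cloud(d,I)
    for k in('board','board_corner','stop','iron_handle','iron','dock'):
        for r in landmark_of(k,n)[:2]:
            if r['score']>.5: print(n,k,np.round(r['xyz'],4),round(r['score'],2))
    P=W[(W[...,0]>.4)&(W[...,0]<.72)&(W[...,1]>.18)&(W[...,1]<.42)&(W[...,2]>.03)&(W[...,2]<.215)]
    yaw=np.radians(21);L=loc([.564,.307,.08,yaw],P)
    b=L[(L[:,2]>.088)&(L[:,2]<.13)&(abs(L[:,1])<.03)]
    if len(b): print(n,len(b),'med',np.median(b,0).round(4),'p3',np.percentile(b,3,axis=0).round(4),'p97',np.percentile(b,97,axis=0).round(4),'fit',np.polyfit(b[:,0],b[:,1],1).round(3),np.polyfit(b[:,0],b[:,2],1).round(3))
    ims.append(cv2.cvtColor(p,cv2.COLOR_RGB2BGR))
a=cv2.resize(ims[0][155:225,265:365],None,fx=4,fy=4,interpolation=2)
cv2.imwrite('pics/m4.png',np.hstack([a,cv2.resize(ims[2],(373,280))]))
E
```

```text
time: 19.3
eef_pos: [0.422, 0.2512, 0.2528]
eef_rot: [-0.189, 0.982, 0.001, 0.0]
force: [-0.6, 0.1, 0.0]
gripper_width: 0.0798
gripper_force: 0.0
[0.42196151 0.25121221 0.25278316] [-0.94  0.08  0.34  1.85 -0.03  1.22  1.36]
top board [ 0.5936 -0.2042  0.0029] 0.96
top board [ 0.6071 -0.5045 -0.0009] 0.88
top board_corner [ 0.6708 -0.2893  0.0014] 0.88
top board_corner [ 0.556  -0.613  -0.0023] 0.74
top stop [ 0.6722 -0.2954  0.0014] 0.89
top iron_handle [0.3313 0.213  0.0199] 0.81
top iron_handle [0.5071 0.2821 0.1493] 0.63
top dock [5.654e-01 3.158e-01 5.000e-04] 0.66
top 282 med [-0.0079 -0.0028  0.1038] p3 [-0.0567 -0.0129  0.0917] p97 [0.0381 0.0096 0.1103] fit [ 0.005 -0.002] [0.004 0.103]
side board [ 0.5937 -0.1982 -0.0029] 0.62
side board [ 0.6053 -0.507  -0.0016] 0.59
side board_corner [ 6.683e-01 -2.981e-01 -3.000e-04] 0.94
side stop [ 0.6711 -0.2961 -0.0021] 0.93
side iron_handle [0.5029 0.2824 0.1495] 0.97
side iron_handle [0.335  0.2131 0.0229] 0.93
side iron [0.2624 0.2753 0.0409] 0.95
side iron [0.5619 0.3065 0.0774] 0.82
side dock [ 0.5684  0.3087 -0.0041] 0.75
side 217 med [-0.0142 -0.0093  0.1029] p3 [-0.0636 -0.0151  0.089 ] p97 [0.0332 0.0074 0.1102] fit [-0.014 -0.007] [0.032 0.102]
wrist board_corner [0.506  0.2819 0.1469] 0.73
wrist iron_handle [0.5053 0.2851 0.1488] 0.92
wrist iron_handle [0.333  0.2184 0.0209] 0.86
wrist iron [0.5654 0.3079 0.076 ] 0.89
wrist iron [0.2623 0.2748 0.0403] 0.62
wrist dock [0.5237 0.5183 0.0025] 0.54
wrist 3256 med [-0.0098  0.0002  0.104 ] p3 [-0.0607 -0.0108  0.101 ] p97 [0.0352 0.0114 0.1088] fit [-0.003  0.   ] [0.028 0.105]
```

View pics/m4.png

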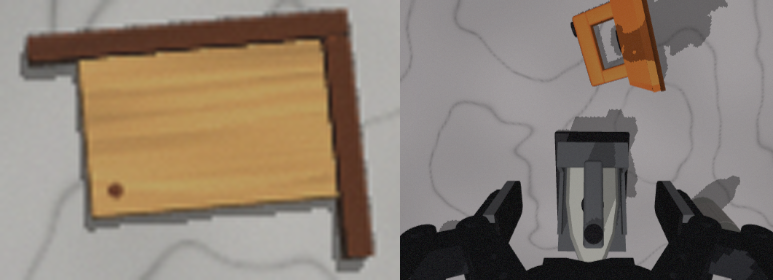

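Left: the board sits parallel and flush in the corner. Right: the white iron's bar at (593,200) lies midway between the fingers; the orange one is at (620,50), behind. Handle centre is about (0.505, 0.2835, 0.149), yaw 21°. Going in.

```bash
python3 -m handwheel '{"moves":[{"claw":80,"offset":[20,8,0],"twist":0},{"claw":80,"offset":[21,8,0],"twist":0},{"claw":80,"offset":[21,8,0],"twist":0},{"claw":80,"offset":[21,8,0],"twist":0},{"claw":80,"offset":[0,0,-30],"twist":-0.1},{"claw":80,"offset":[0,0,-30],"twist":0},{"claw":80,"offset":[0,0,-20],"twist":0},{"claw":80,"offset":[0,0,-15],"twist":0},{"claw":80,"offset":[0,0,-10],"twist":0},{"claw":80,"offset":[0,0,-5],"twist":0},{"claw":80,"offset":[0,0,-5],"twist":0},{"claw":80,"offset":[0,0,0],"twist":0}]}'
python3 - <<'E'
from h import *
p,d,I=snap('side'); u,v=proj(I,read_state()['eef_pos']); print(u,v)
p=cv2.cvtColor(p,cv2.COLOR_RGB2BGR)
cv2.imwrite('pics/s5.png',cv2.resize(p[v-50:v+50,u-50:u+60],None,fx=6,fy=6,interpolation=2))
E
```

```text
time: 21.55
eef_pos: [0.5061, 0.2778, 0.1379]
eef_rot: [-0.18, 0.984, 0.0, -0.0]
force: [-0.5, 0.4, -0.6]
gripper_width: 0.0797
gripper_force: 0.0
225 144
```

View pics/s5.png

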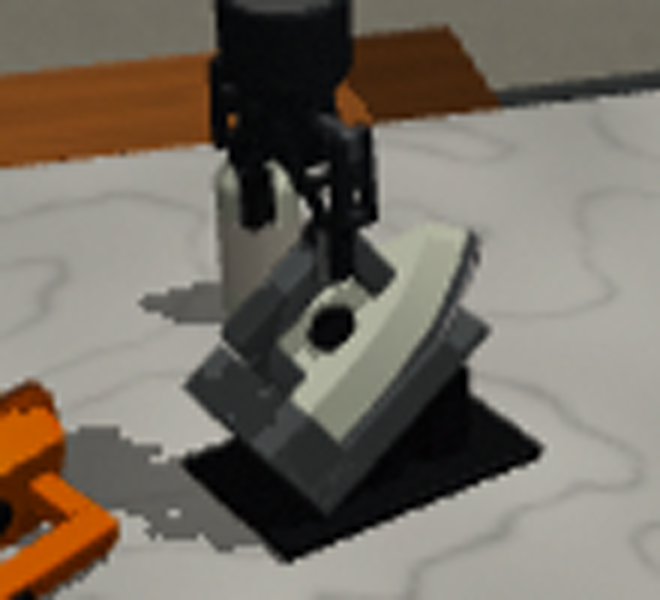

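The side view shows the near tip at (340,275) only just covering the bar's upper half. I'll centre sideways (+6 mm in y), go a little lower and close.

```bash
python3 -m handwheel '{"moves":[{"claw":80,"offset":[-1,5,-4],"twist":0},{"claw":80,"offset":[0,1,-4],"twist":0},{"claw":80,"offset":[0,0,-1],"twist":0},{"claw":50,"offset":[0,0,0],"twist":0},{"claw":35,"offset":[0,0,0],"twist":0},{"claw":30,"offset":[0,0,0],"twist":0}]}'
python3 -m handwheel '{"moves":[{"claw":15,"offset":[0,0,0],"twist":0},{"claw":5,"offset":[0,0,0],"twist":0},{"claw":5,"offset":[0,0,0],"twist":0}]}'
```

```text
time: 22.2
eef_pos: [0.5052, 0.2837, 0.1291]
eef_rot: [-0.18, 0.984, 0.0, 0.0]
force: [-0.3, -0.9, 0.3]
gripper_width: 0.0375
gripper_force: 0.0
time: 22.5
eef_pos: [0.5052, 0.2839, 0.1293]
eef_rot: [-0.18, 0.984, 0.0, 0.0]
force: [-0.4, -0.1, 3.5]
gripper_width: 0.0221
gripper_force: 60.2
```

```bash
python3 -m handwheel '{"moves":[{"claw":5,"offset":[1.5,0.6,1.1],"twist":0},{"claw":5,"offset":[3.1,1.2,2.3],"twist":0},{"claw":5,"offset":[3.1,1.2,2.3],"twist":0}]}'
python3 -m handwheel '{"moves":[{"claw":5,"offset":[3.1,1.2,2.3],"twist":0},{"claw":5,"offset":[3.1,1.2,2.3],"twist":0},{"claw":5,"offset":[3.1,1.2,2.3],"twist":0},{"claw":5,"offset":[3.1,1.2,2.3],"twist":0},{"claw":5,"offset":[3.1,1.2,2.3],"twist":0}]}'
```

```text
time: 22.8
eef_pos: [0.5061, 0.2841, 0.132]
eef_rot: [-0.18, 0.984, -0.002, -0.008]
force: [-12.6, -5.9, 1.0]
gripper_width: 0.0224
gripper_force: 60.0
time: 23.3
eef_pos: [0.5198, 0.2892, 0.1426]
eef_rot: [-0.18, 0.984, -0.003, -0.01]
force: [-13.9, -4.7, 0.8]
gripper_width: 0.0223
gripper_force: 59.8
```

```bash
python3 -m handwheel '{"moves":[{"claw":5,"offset":[3.1,1.2,2.3],"twist":0},{"claw":5,"offset":[3.1,1.2,2.3],"twist":0},{"claw":5,"offset":[3.1,1.2,2.3],"twist":0},{"claw":5,"offset":[3.1,1.2,2.3],"twist":0},{"claw":5,"offset":[3.1,1.2,2.3],"twist":0}]}'
python3 - <<'E'
from h import *
for n in('side','top'):
    p,d,I=snap(n)
    for k in('iron_handle','iron'):
        for r in landmark_of(k,n)[:3]:
            if r['xyz'][0]>.4: print(n,k,np.round(r['xyz'],4),round(r['score'],2))
E
```

```text
time: 23.8
eef_pos: [0.537, 0.2959, 0.1548]
eef_rot: [-0.18, 0.984, -0.002, -0.008]
force: [-13.1, -3.5, 3.8]
gripper_width: 0.0226
gripper_force: 61.4
side iron_handle [0.5315 0.2893 0.1747] 0.67
side iron [0.5826 0.3136 0.0977] 0.82
top iron_handle [0.5397 0.2929 0.1734] 0.96
top iron [0.5872 0.3121 0.0984] 0.76
```

```bash
python3 -m handwheel '{"moves":[{"claw":5,"offset":[3.1,1.2,2.3],"twist":0},{"claw":5,"offset":[3.1,1.2,2.3],"twist":0},{"claw":5,"offset":[3.1,1.2,2.3],"twist":0},{"claw":5,"offset":[3.1,1.2,2.3],"twist":0},{"claw":5,"offset":[3.1,1.2,3],"twist":0},{"claw":5,"offset":[3.1,1.2,4],"twist":0},{"claw":5,"offset":[3.1,1.2,6],"twist":0},{"claw":5,"offset":[2,1,10],"twist":0},{"claw":5,"offset":[0,0,10],"twist":0},{"claw":5,"offset":[0,0,15],"twist":0},{"claw":5,"offset":[0,0,15],"twist":0},{"claw":5,"offset":[0,0,0],"twist":0}]}'
python3 - <<'E'
from h import *
for n in('side','top'):
    p,d,I=snap(n,n+'6.png')
    for k in('iron_handle','iron'):
        for r in landmark_of(k,n)[:3]:
            if r['xyz'][0]>.4: print(n,k,np.round(r['xyz'],4),round(r['score'],2))
    if n=='side':
        u,v=proj(I,read_state()['eef_pos'])
        cv2.imwrite('pics/s7.png',cv2.resize(cv2.cvtColor(p,cv2.COLOR_RGB2BGR)[v-50:v+60,u-60:u+60],None,fx=5,fy=5,interpolation=2))
E
```

```text
time: 25.3
eef_pos: [0.5697, 0.309, 0.2339]
eef_rot: [-0.18, 0.984, 0.001, 0.003]
force: [1.5, 1.7, -6.6]
gripper_width: 0.0219
gripper_force: 61.0
side iron [0.619  0.3266 0.177 ] 0.62
top iron_handle [0.5683 0.3051 0.2488] 0.83
top iron [0.6126 0.3243 0.1701] 0.82
top iron [0.5637 0.3048 0.248 ] 0.71
```

View pics/s7.png

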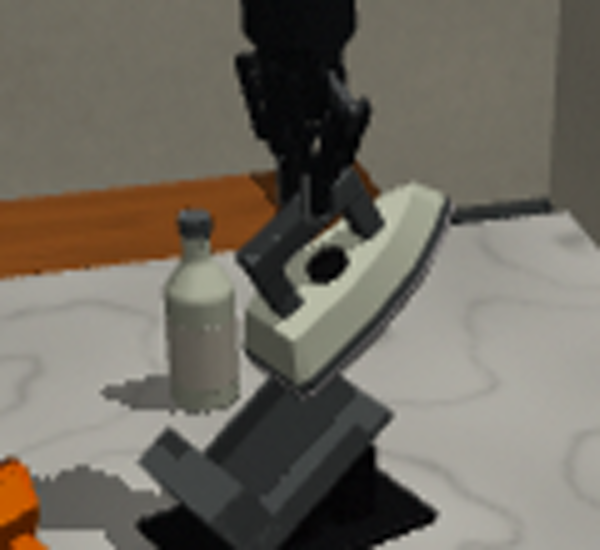

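The iron hangs free of the dock (heel at (295,385), dock below at (280,450)), still nose-up by about 33°. The tool can't pitch, so I'll lower it heel first onto clear worktop near (0.51, 0.10). That rotates it flat in the grip, and I can regrip there.

```bash
python3 -m handwheel '{"moves":[{"claw":5,"offset":[0,0,20],"twist":0},{"claw":5,"offset":[0,-10,20],"twist":0},{"claw":5,"offset":[-5,-20,0],"twist":0},{"claw":5,"offset":[-8,-25,0],"twist":0},{"claw":5,"offset":[-8,-30,0],"twist":0},{"claw":5,"offset":[-8,-30,0],"twist":0},{"claw":5,"offset":[-8,-30,0],"twist":0},{"claw":5,"offset":[-8,-30,-20],"twist":0},{"claw":5,"offset":[-8,-20,-30],"twist":0},{"claw":5,"offset":[-5,-10,-30],"twist":0},{"claw":5,"offset":[0,-5,-30],"twist":0},{"claw":5,"offset":[0,0,-20],"twist":0},{"claw":5,"offset":[0,0,-15],"twist":0},{"claw":5,"offset":[0,0,-10],"twist":0},{"claw":5,"offset":[0,0,0],"twist":0}]}'
```

```text
time: 27.1
eef_pos: [0.5082, 0.0978, 0.1135]
eef_rot: [-0.18, 0.984, -0.0, -0.002]
force: [-0.4, 0.1, -7.9]
gripper_width: 0.0223
gripper_force: 60.9
```

```bash
python3 -m handwheel '{"moves":[{"claw":5,"offset":[0,0,-3],"twist":0},{"claw":5,"offset":[2,1,-3],"twist":0},{"claw":5,"offset":[4.7,1.8,-3],"twist":0},{"claw":5,"offset":[4.7,1.8,-3],"twist":0}]}'
python3 -m handwheel '{"moves":[{"claw":5,"offset":[4.7,1.8,-3],"twist":0},{"claw":5,"offset":[4.7,1.8,-3],"twist":0},{"claw":5,"offset":[4.7,1.8,-3],"twist":0}]}'
python3 -m handwheel '{"moves":[{"claw":5,"offset":[4.7,1.8,-3],"twist":0},{"claw":5,"offset":[4.7,1.8,-3],"twist":0},{"claw":5,"offset":[4.7,1.8,-3],"twist":0}]}'
```

```text
time: 27.5
eef_pos: [0.5218, 0.1032, 0.1031]
eef_rot: [-0.18, 0.984, 0.0, 0.001]
force: [-0.6, 0.5, -7.3]
gripper_width: 0.0222
gripper_force: 61.0
time: 27.8
eef_pos: [0.5399, 0.1099, 0.0969]
eef_rot: [-0.18, 0.984, 0.001, 0.005]
force: [2.6, 2.7, 9.6]
gripper_width: 0.0225
gripper_force: 63.8
time: 28.1
eef_pos: [0.5564, 0.1162, 0.0893]
eef_rot: [-0.18, 0.984, 0.001, 0.007]
force: [5.0, 3.1, 9.9]
gripper_width: 0.0221
gripper_force: 65.2
```

```bash
python3 -m handwheel '{"moves":[{"claw":5,"offset":[4,1.5,-3],"twist":0},{"claw":5,"offset":[4,1.5,-3],"twist":0},{"claw":5,"offset":[2,1,-3],"twist":0},{"claw":5,"offset":[0,0,0],"twist":0}]}'
python3 - <<'E'
from h import *
p,d,I=snap('side')
u,v=proj(I,read_state()['eef_pos'])
cv2.imwrite('pics/s8.png',cv2.resize(cv2.cvtColor(p,cv2.COLOR_RGB2BGR)[v-40:v+60,u-60:u+60],None,fx=5,fy=5,interpolation=2))
for n in('side','top'):
    if n=='top': snap(n)
    for k in('iron_handle','iron'):
        for r in landmark_of(k,n)[:3]:
            if r['xyz'][0]>.4: print(n,k,np.round(r['xyz'],4),round(r['score'],2))
E
```

```text
time: 28.5
eef_pos: [0.569, 0.1211, 0.0813]
eef_rot: [-0.181, 0.984, 0.001, 0.01]
force: [6.4, 3.7, 10.3]
gripper_width: 0.022
gripper_force: 66.2
side iron_handle [0.5552 0.1127 0.107 ] 0.61
side iron [0.5778 0.1266 0.014 ] 0.85
top iron_handle [0.558  0.1145 0.1049] 0.65
top iron [0.5844 0.1205 0.009 ] 0.55
```

View pics/s8.png

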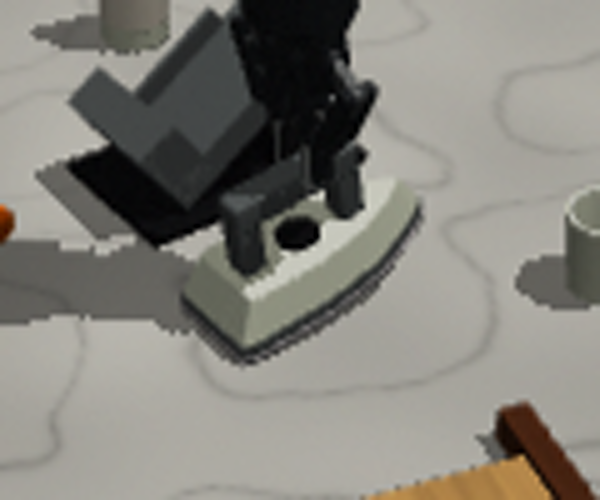

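The iron is almost flat, with its heel down at (245,355) and nose at (415,210) about 7° high. Two more small steps down, then release and let it settle.

```bash
python3 -m handwheel '{"moves":[{"claw":5,"offset":[1,0,-3],"twist":0},{"claw":5,"offset":[1,0,-3],"twist":0},{"claw":5,"offset":[0,0,-2],"twist":0},{"claw":5,"offset":[0,0,0],"twist":0}]}'
python3 -m handwheel '{"moves":[{"claw":30,"offset":[0,0,0],"twist":0},{"claw":60,"offset":[0,0,0],"twist":0},{"claw":60,"offset":[0,0,0],"twist":0},{"claw":60,"offset":[0,0,0],"twist":0}]}'
python3 - <<'E'
from h import *
for n in('side','top','wrist'):
    p,d,I=snap(n); W=cloud(d,I)
    for k in('iron_handle','iron'):
        for r in landmark_of(k,n)[:3]:
            if r['xyz'][0]>.4: print(n,k,np.round(r['xyz'],4),round(r['score'],2))
    m=(abs(W[...,0]-.57)<.12)&(abs(W[...,1]-.12)<.08)&(W[...,2]>.085)&(W[...,2]<.12)&(abs((W[...,0]-.57)*-.358+(W[...,1]-.12)*.934)<.02)
    P=W[m]
    if len(P): print(n,len(P),np.percentile(P,[3,50,97],axis=0).round(4).tolist(), np.polyfit(P[:,0],P[:,1],1).round(3))
E
```

```text
time: 29.2
eef_pos: [0.5755, 0.1233, 0.0761]
eef_rot: [-0.181, 0.983, 0.002, 0.015]
force: [11.4, 6.8, 15.8]
gripper_width: 0.0222
gripper_force: 67.7
time: 29.6
eef_pos: [0.5605, 0.1171, 0.0672]
eef_rot: [-0.18, 0.984, -0.0, -0.001]
force: [0.2, 0.8, -0.2]
gripper_width: 0.06
gripper_force: 0.0
side iron_handle [0.5692 0.1172 0.097 ] 0.89
side iron [0.5763 0.1265 0.0022] 0.98
side iron [ 0.6702 -0.2977 -0.0031] 0.74
side 156 [[0.5195, 0.0938, 0.0865], [0.5473, 0.1065, 0.1015], [0.6169, 0.1282, 0.108]] [ 0.275 -0.044]
top iron_handle [0.5709 0.1226 0.0959] 0.64
top iron [ 0.5798  0.1218 -0.0037] 0.81
top 6 [[0.523, 0.0924, 0.0888], [0.5263, 0.0952, 0.1027], [0.5303, 0.0963, 0.109]] [-0.046  0.119]
wrist iron_handle [0.5695 0.1203 0.0924] 0.94
wrist iron [0.5826 0.126  0.0015] 0.58
wrist 10548 [[0.5203, 0.0976, 0.0983], [0.5546, 0.1166, 0.1053], [0.5976, 0.1376, 0.1093]] [ 0.348 -0.077]
```

```bash
python3 -m handwheel '{"moves":[{"claw":60,"offset":[4,1.5,4],"twist":0},{"claw":60,"offset":[5,1.5,4],"twist":0},{"claw":60,"offset":[0,0,0],"twist":0},{"claw":30,"offset":[0,0,0],"twist":0},{"claw":5,"offset":[0,0,0],"twist":0},{"claw":5,"offset":[0,0,0],"twist":0},{"claw":5,"offset":[0,0,0],"twist":0}]}'
python3 -m handwheel '{"moves":[{"claw":5,"offset":[0,0,10],"twist":0},{"claw":5,"offset":[0,0,20],"twist":0},{"claw":5,"offset":[0,0,30],"twist":0},{"claw":5,"offset":[0,0,30],"twist":0},{"claw":5,"offset":[0,0,30],"twist":0},{"claw":5,"offset":[0,0,10],"twist":0},{"claw":5,"offset":[0,0,0],"twist":0}]}'
python3 - <<'E'
from h import *
for n in('side','top'):
    p,d,I=snap(n)
    for k in('iron_handle','iron'):
        for r in landmark_of(k,n)[:3]:
            if r['xyz'][0]>.4: print(n,k,np.round(r['xyz'],4),round(r['score'],2))
E
```

```text
time: 30.75
eef_pos: [0.5696, 0.121, 0.0758]
eef_rot: [-0.18, 0.984, 0.0, -0.0]
force: [-2.1, 0.9, 2.6]
gripper_width: 0.0219
gripper_force: 59.5
time: 31.45
eef_pos: [0.5705, 0.1203, 0.2065]
eef_rot: [-0.18, 0.984, 0.0, 0.001]
force: [0.9, -0.3, -7.9]
gripper_width: 0.0217
gripper_force: 59.7
side iron_handle [0.5677 0.1175 0.2265] 0.6
side iron [0.5789 0.1258 0.1274] 0.82
top iron_handle [0.5701 0.118  0.2199] 0.88
top iron [0.5787 0.1208 0.1233] 0.61
```

```bash
python3 -m handwheel '{"moves":[{"claw":5,"offset":[1,-10,5],"twist":0},{"claw":5,"offset":[1,-20,5],"twist":0},{"claw":5,"offset":[1,-30,0],"twist":0},{"claw":5,"offset":[1,-30,0],"twist":0},{"claw":5,"offset":[1,-30,0],"twist":0},{"claw":5,"offset":[1,-30,0],"twist":0},{"claw":5,"offset":[1,-30,0],"twist":0},{"claw":5,"offset":[1,-30,0],"twist":0},{"claw":5,"offset":[1,-30,0],"twist":0},{"claw":5,"offset":[1,-30,0],"twist":0},{"claw":5,"offset":[1,-25,0],"twist":0},{"claw":5,"offset":[1,-15,0],"twist":0},{"claw":5,"offset":[1,-10,0],"twist":0},{"claw":5,"offset":[1,-5,0],"twist":0},{"claw":5,"offset":[0,0,0],"twist":0},{"claw":5,"offset":[0,0,0],"twist":0},{"claw":5,"offset":[0,0,0],"twist":0},{"claw":5,"offset":[0,0,0],"twist":0}]}'
python3 - <<'E'
from h import *
ims=[]
for n in('side','top'):
    p,d,I=snap(n); ims.append(cv2.cvtColor(p,cv2.COLOR_RGB2BGR))
    for k in('iron_handle','iron','board','board_corner','stop','bottle','cup','brush'):
        for r in landmark_of(k,n)[:2]:
            if r['score']>.4:print(n,k,np.round(r['xyz'],4),round(r['score'],2))
cv2.imwrite('pics/f.png',np.hstack([cv2.resize(ims[0][150:310,220:380],(400,400),interpolation=2),cv2.resize(ims[1][120:220,260:360],(400,400),interpolation=2)]))
E
```

```text
time: 33.55
eef_pos: [0.5843, -0.2033, 0.2158]
eef_rot: [-0.181, 0.984, 0.0, -0.0]
force: [-0.6, -0.5, -7.2]
gripper_width: 0.0218
gripper_force: 59.7
side iron_handle [ 0.5811 -0.2059  0.2348] 0.83
side iron_handle [0.3312 0.2135 0.0203] 0.83
side iron [0.2653 0.2759 0.0439] 0.69
side board [ 0.5961 -0.2004 -0.0025] 0.84
side board [ 0.6017 -0.5073 -0.0024] 0.79
side board_corner [ 0.6749 -0.2964 -0.0026] 0.72
side stop [ 0.6726 -0.2964 -0.002 ] 0.59
side bottle [ 0.5271  0.5142 -0.0006] 0.69
side cup [ 7.77e-01  7.78e-02 -1.00e-04] 0.44
side brush [ 0.3308 -0.4822 -0.0037] 0.64
top iron_handle [ 0.588  -0.2049  0.2352] 0.93
top iron_handle [0.3322 0.2114 0.0216] 0.76
top iron [ 0.5967 -0.2022  0.1336] 0.82
top iron [0.2632 0.274  0.0464] 0.63
top board [ 6.082e-01 -5.081e-01  5.000e-04] 0.8
top board [ 0.5983 -0.2031  0.0031] 0.78
top board_corner [ 0.5534 -0.6159 -0.0029] 0.68
top board_corner [ 0.5886 -0.2052  0.2373] 0.57
top bottle [0.5221 0.5216 0.0014] 0.89
top cup [ 0.7812  0.0798 -0.002 ] 0.79
top brush [ 0.3328 -0.4835  0.0016] 0.82
```

View pics/f.png

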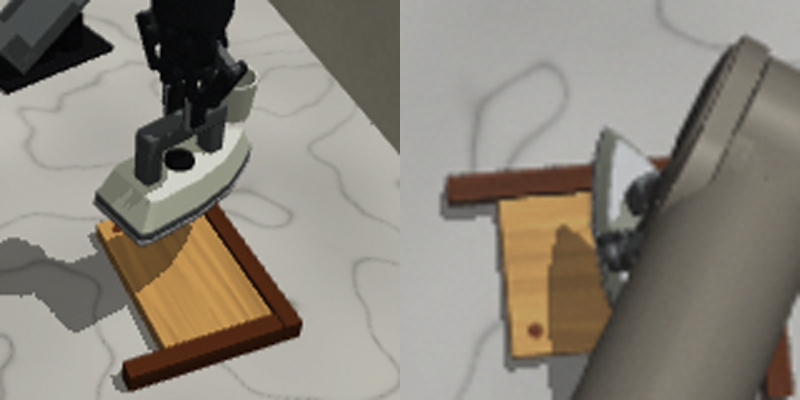

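The final view shows the iron level over the middle of the board (side crop (175,190)), clear of it, with the board flush in the corner. The bystanders are where they started. Handing in.

```bash
python3 -c "
from cell import *;print(finish_job())"
```

```text
the job is handed in; nothing more can be done
None
```

I handed the job in at about 34 s of the 64 allowed: the board looks flush in the stop corner, and the iron is held level and still with its sole about 135 mm above the worktop, over the board's middle; the hand-in returned no verdict.

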